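Find the canister with the loose cap and pull it out for rework

TASK

Gently try the T-bar cap of all three canisters in the stand, aiming for about 25 degrees anticlockwise seen from above: a tight cap takes up its slight play and stops, so do not force it, and a loose one keeps turning. When all three have been tried, slide any canister whose cap turned loose out of its bay so that it stands upright wholly on the red rework strip in front, leave the tight ones home in their bays, and do not disturb the other things on the table.

Things in the scene. Friction and masses are not known exactly. Their poses are not given: they have to be found in the camera images.
- stand: Fixed grey and red steel stand, 310 mm wide (y), x from -109 to +86 mm, plate 5 mm thick. Origin: mid-width, at table height, on the line between red strip and bays; x points away from the robot into the bays, y along the row, z up. Three bays at y = -100, 0, +100 mm, 75 mm wide, open towards the robot, between side blocks (x 2 to 82 mm); blocks and back stops rise 40 mm above the plate.
- mid_gap (a point): Centre of the gap behind the middle bay, on the plate, at the stand's x = 80, y = 0 mm; axes as the stand's. Behind each bay (x 77 to 83 mm, at the bay's own y) two steel stops leave such a gap 50 mm wide, open to the table behind, through which fingers can reach the back of a canister.
- strip (a point): Centre of the red rework strip, on its surface, 5 mm above the table, at the stand's x = -53, y = 0 mm; axes as the stand's. The strip is flush with the bay floors, runs over x = -103 to -4 mm of the stand and its full width, and has a lip 8 mm higher than the strip along the front (x -109 to -103 mm).
- tin_a: Closed square pale metal canister with a blue band, 70 x 70 x 40 mm high, 0.65 to 1 kg with its cap (its highest point 64 mm up). All three look alike. Origin: centre of the underside; z up. Starts in one of the bays, any of the three, centre at the stand's x = about 40 mm, axes along the stand's within 2 degrees; it can slide out towards the robot.
- bar_a (a point): Centre of the yellow T-bar on the black screw cap (disc 54 mm across, 7 mm thick) of tin_a, on the canister's axis, 56 mm above its underside. Bar 66 mm long along this point's y, 8 mm thick along x, 16 mm high (8 mm below to 8 mm above this point, so its underside is 8 mm above the canister's top). Starts 0.1 rad clockwise (seen from above) of the stand's y axis.
- cap_a (a joint): Turn of the cap of tin_a, rad, 0 at the start, growing anticlockwise seen from above; it stays where it is left. A tight cap stops hard at about 0.14 rad (8 degrees); a loose one turns on to 1.2 rad. Until it stops, either takes 1 to 2 N at the end of the bar; 5 N there is ample.
- tin_b: Closed square pale metal canister with a blue band, 70 x 70 x 40 mm high, 0.65 to 1 kg with its cap (its highest point 64 mm up). All three look alike. Origin: centre of the underside; z up. Starts in one of the bays, any of the three, centre at the stand's x = about 40 mm, axes along the stand's within 2 degrees; it can slide out towards the robot.
- bar_b (a point): Centre of the yellow T-bar on the black screw cap (disc 54 mm across, 7 mm thick) of tin_b, on the canister's axis, 56 mm above its underside. Bar 66 mm long along this point's y, 8 mm thick along x, 16 mm high (8 mm below to 8 mm above this point, so its underside is 8 mm above the canister's top). Starts 0.1 rad clockwise (seen from above) of the stand's y axis.
- cap_b (a joint): Turn of the cap of tin_b, rad, 0 at the start, growing anticlockwise seen from above; it stays where it is left. A tight cap stops hard at about 0.14 rad (8 degrees); a loose one turns on to 1.2 rad. Until it stops, either takes 1 to 2 N at the end of the bar; 5 N there is ample.
- tin_c: Closed square pale metal canister with a blue band, 70 x 70 x 40 mm high, 0.65 to 1 kg with its cap (its highest point 64 mm up). All three look alike. Origin: centre of the underside; z up. Starts in one of the bays, any of the three, centre at the stand's x = about 40 mm, axes along the stand's within 2 degrees; it can slide out towards the robot.
- bar_c (a point): Centre of the yellow T-bar on the black screw cap (disc 54 mm across, 7 mm thick) of tin_c, on the canister's axis, 56 mm above its underside. Bar 66 mm long along this point's y, 8 mm thick along x, 16 mm high (8 mm below to 8 mm above this point, so its underside is 8 mm above the canister's top). Starts 0.1 rad clockwise (seen from above) of the stand's y axis.
- cap_c (a joint): Turn of the cap of tin_c, rad, 0 at the start, growing anticlockwise seen from above; it stays where it is left. A tight cap stops hard at about 0.14 rad (8 degrees); a loose one turns on to 1.2 rad. Until it stops, either takes 1 to 2 N at the end of the bar; 5 N there is ample.
- pliers_blue: Bystander: pliers with blue grips, 69 x 201 x 14 mm, lying on the table. Origin: centre of the underside.
- tape_measure: Bystander: yellow tape measure, 34 x 72 x 73 mm, standing on the table. Origin: centre of the underside.
Things that resemble listed ones, but are neither listed nor needed, are in the scene too. Leave any green look-alike of the tin_a alone.

How it is judged:
By the outcome, as a careful person would: the job done as asked, in the order asked, and still so for the second after the job is handed in, with the robot touching nothing.
It also fails if it takes over 48 s, if anything falls off the work surface, if the arm or the gripper's body presses on something with over 40 N, if the wrist force passes 120 N, or if a joint passes its speed limit or range.

ROBOT

A 6-joint arm with a two-finger parallel gripper is mounted at the origin on the work surface; the furniture and walls round the work are solid. World frame = base frame: x ahead of the robot, y to its left, z up, the work surface at z = 0. Lengths are in m, angles in rad, forces in N, time in s.
With the tool pointing down it reaches from about 0.35 to 0.8 m from the base axis. Payload 7.3 kg.
Tool frame: the origin (TCP) lies between the finger pads; the fingertips stand 25 mm ahead of it and the grasp point (between the pads) lies 6 mm ahead of it (r.tip_extent is the distance from the TCP to the fingertips, in m); z points along the fingers, y is the line along which they close (so a half turn about z gives the same grasp; the last joint's range is limited). The gripper opens to 85 mm and grips with 20 to 120 N. Pads are 22 mm wide; open, the fingers measure 114 mm over their backs; the gripper's body (76 mm by 85 mm) begins 54 mm behind the grasp point. The pads swing forward as they close: fully open they stand 13 mm farther back than shut.
Start: joints at [-1.403, 0.342, 1.524, -0, 1.275, -0.146], TCP at [0.162, -0.499, 0.217] pointing down, gripper open.
Joint ranges: [-2.53, 2.53], [-0.77, 2.02], [0.04, 2.7], [-1, 4.14], [0.28, 2.66], [-3.11, 3.11]. Speed limits (rad/s): [2.57, 2.57, 3.14, 3.14, 3.14, 3.14].

INTERFACE

Orientations are given as a unit quaternion [x, y, z, w].
In Python, from workcell import r, command_gripper, optics gives the robot as it stands. The module is installed in compiled form; this text tells all that it offers. Calls block until the motion is done:
- r.reach(position, orientation): joint-space move of the TCP to a pose.
- r.move_straight(position, orientation=None, speed=0.15, max_force=None): straight line of the TCP; orientation=None keeps the orientation; speed is the mean speed in m/s. With max_force (N) it stops when the force on the tool has changed by that much, and returns True; else False.
- r.movej(angles): joint-space move.
- command_gripper(opening, force=None): finger opening in m; force is the grip in N (None keeps the last); returns when the fingers have stopped.
- r.hold(seconds).
- r.solve_ik(position, orientation): joint angles nearest the present ones, or None.
- r.read_state(): the state.
- optics.get_image(name): name is "scene" or "top" or "wrist"; returns (picture, depth): 400x640x3 uint8, red, green, blue; 400x640 float32, m along the optical axis (not along the pixel's ray), 0 where there is no reading.
- optics.camera_model(name): a dict with "K" (3x3 intrinsics, pixels), "R" (3x3) and "t" (3): a world point X has camera coordinates R X + t; the wrist camera has in their place "tool_from_camera" (4x4, takes a point from camera to tool coordinates, whose origin is the TCP and whose axes are the flange's). Camera axes: x right, y down, z forward; pixel columns grow to the right and rows downward; lengths in m; the calibration is good to about 2 mm. A picture is of the moment at which its call begins: read the wrist's pose just before it. camera_model takes no time and is no camera call.
A pose or a line that the arm cannot do raises r.PlanningError and nothing moves.
- r.finish_job(): hands the job in; it is judged then, once.
The state is a dict: "time_s": time; "joint_positions": joint angles; "dq": joint speeds; "tau": joint torques, N m; "eef_pos": TCP position; "eef_rot": TCP orientation; "contact_force": force on the tool from outside, world axes, zero at the start; "torque": the same for the moment, N m; "grip_width": finger opening in m; "grip_force": force on a finger pad.
Only numpy, scipy, OpenCV 4.12 (cv2) and the standard library are available. Lean on these libraries where they do the work, as an engineer would, in place of code of your own. Each camera call takes 0.05 s, during which the arm holds its last target. There are 200 camera calls.

## Working session

There is one attempt and no reset: what is moved stays moved. The work goes in short steps, each a Python script; the robot and the scene stay as the last script left them, time stands still between calls to the robot, and variables do not carry over. Pictures are saved under pics/ and viewed, at most 10 in all, crops included, and the job is handed in when it is done.

```bash
mkdir -p pics
python3 - <<'E'
from workcell import r, optics
import cv2, numpy as np
for n in ("scene","top"):
    im,d=optics.get_image(n); cv2.imwrite(f"pics/{n}0.png",im[:,:,::-1]); np.savez(f"{n}0.npz",im=im,d=d)
    print(n,{k:np.round(v,3).tolist() for k,v in optics.camera_model(n).items() if k in("K","R","t")})
print({k:np.round(v,3).tolist() for k,v in optics.camera_model("wrist").items() if k!="name"} )
s=r.read_state();print(s)
E
```

```text
scene {'K': [[394.636, 0.0, 317.097], [0.0, 394.636, 194.072], [0.0, 0.0, 1.0]], 'R': [[-0.881, -0.472, -0.009], [-0.357, 0.679, -0.641], [0.309, -0.562, -0.768]], 't': [0.459, 0.221, 0.929]}
top {'K': [[477.293, 0.0, 322.115], [0.0, 477.293, 198.282], [0.0, 0.0, 1.0]], 'R': [[-0.0, -1.0, 0.005], [-0.996, -0.0, -0.088], [0.088, -0.005, -0.996]], 't': [0.003, 0.506, 1.549]}
{'K': [[350.687, 0.0, 317.466], [0.0, 350.687, 200.437], [0.0, 0.0, 1.0]], 'tool_from_camera': [[0.0, -0.963, -0.269, 0.069], [1.0, 0.001, -0.0, -0.0], [0.0, -0.269, 0.963, -0.157], [0.0, 0.0, 0.0, 1.0]]}
{'time_s': 0.1, 'joint_positions': array([-1.40299291e+00,  3.42665961e-01,  1.52490675e+00,  1.92952827e-06,
        1.27543387e+00, -1.45993967e-01]), 'dq': array([ 4.78303781e-04, -1.43176529e-03, -2.58852007e-03,  1.37797828e-03,
       -6.42035482e-04, -6.06242774e-05]), 'tau': array([ 2.28973251e-03, -4.34447336e+01, -2.46491021e+01, -6.17662090e-05,
        4.66688696e-03, -1.28681503e-06]), 'eef_pos': array([ 0.16201368, -0.49897567,  0.21619393]), 'eef_rot': array([ 9.87716427e-01,  1.56255431e-01, -6.78631478e-06, -7.06927777e-04]), 'contact_force': array([-0.14216752,  0.21344934, -0.67783725]), 'torque': array([ 0.02725089,  0.01396366, -0.03107002]), 'grip_force': 0.0, 'grip_width': 0.08525474367860221}
```

View pics/top0.png

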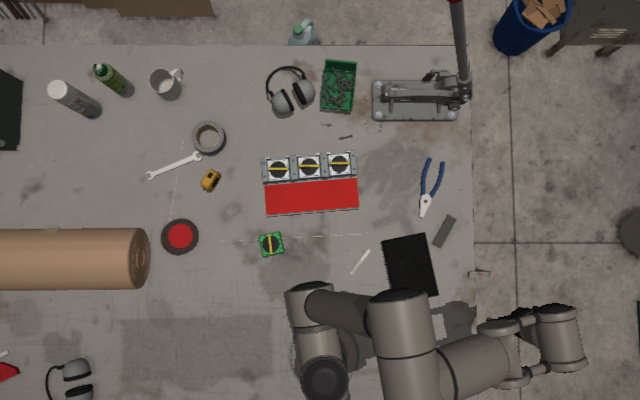

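View pics/scene0.png

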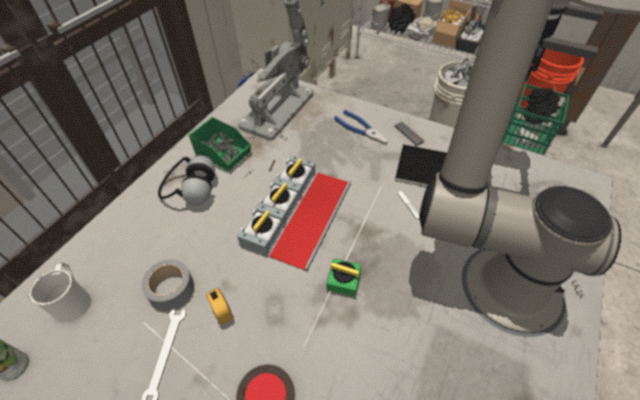

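The targets are the three white canisters in the stand, at top-view pixels (278,168), (309,167) and (340,164). Possible confusions are the green look-alike at (271,244) and the yellow tape measure at (210,180). I'll use the canisters in the grey stand, check them in a crop and measure them.

```bash
cat > h.py <<'E'
from workcell import r, optics, command_gripper
import cv2, numpy as np
def ray(cam,px,z,T=None):
    m=optics.camera_model(cam); K=np.array(m["K"]); px=np.atleast_2d(px).astype(float)
    d=np.c_[px,np.ones(len(px))]@np.linalg.inv(K).T
    if T is None: R=np.array(m["R"]);t=np.array(m["t"])
    else: R=T[:3,:3].T; t=-R@T[:3,3]
    c=-R.T@t; d=d@R
    return c+d*((z-c[2])/d[:,2])[:,None]
def masks(im):
    h=cv2.cvtColor(im,cv2.COLOR_RGB2HSV)
    return (cv2.inRange(h,(0,150,80),(6,255,255))|cv2.inRange(h,(174,150,80),(180,255,255)), cv2.inRange(h,(20,120,100),(32,255,255)))
def blobs(m,amin):
    cs=cv2.findContours(m,cv2.RETR_EXTERNAL,cv2.CHAIN_APPROX_NONE)[0]
    return [c[:,0,:] for c in cs if cv2.contourArea(c)>amin]
E
python3 - <<'E'
from h import *
for n in("top","scene"):
    im=np.load(n+"0.npz")["im"]; red,yel=masks(im)
    for nm,m,z,a in(("red",red,.005,1500),("yel",yel,.069,20)):
        for c in blobs(m,a):
            w=ray(n,c,z)[:,:2]*1000
            q=cv2.minAreaRect(w.astype(np.float32))
            print(n,nm,c.mean(0).round(),np.round(q[0]),np.round(q[1]),round(q[2],1))
im=np.load("top0.npz")["im"]
cv2.imwrite("pics/crop0.png",cv2.resize(im[140:260,245:375,::-1],None,fx=5,fy=5,interpolation=cv2.INTER_CUBIC)[:600])
E
```

```text
top red [311. 196.] [516.  40.] [ 97. 308.] 4.9
top yel [270. 244.] [358. 170.] [61.  9.] 7.7
top yel [278. 168.] [600. 147.] [ 6. 61.] 0.0
top yel [308. 165.] [609.  49.] [ 6. 64.] 0.0
scene red [309. 221.] [519.  39.] [ 94. 308.] 5.4
scene yel [218. 304.] [558. 375.] [22. 27.] 61.0
scene yel [344. 269.] [357. 174.] [64. 16.] 8.4
scene yel [261. 220.] [599. 149.] [63. 15.] 89.5
scene yel [278. 192.] [609.  51.] [63. 15.] 89.9
scene yel [294. 167.] [618. -48.] [15. 66.] 1.0
```

View pics/crop0.png

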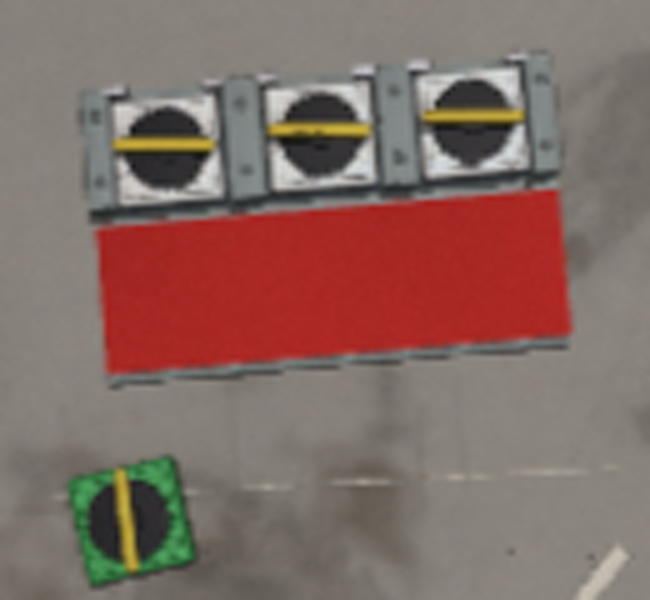

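The crop confirms three pale canisters in the grey/red stand, with bars across each at crop pixels (163,145), (320,131) and (473,117). The green look-alike is at (127,520) and stays untouched. The two views agree to within about 3 mm. Next is a close wrist look.

```bash
cat >> h.py <<'E'
from scipy.spatial.transform import Rotation as Ro
PSI=0.092; ORG=np.array([.5695,.045])
def S(x,y,z,psi=None,org=None):
    p=PSI if psi is None else psi; o=ORG if org is None else org
    c,s=np.cos(p),np.sin(p)
    return np.array([o[0]+c*x-s*y,o[1]+s*x+c*y,z])
def toS(w):
    c,s=np.cos(PSI),np.sin(PSI); d=np.asarray(w)[:,:2]-ORG
    return np.c_[c*d[:,0]+s*d[:,1],-s*d[:,0]+c*d[:,1]]
def Q(): 
    f=np.pi/2+PSI
    return Ro.from_matrix(np.array([[np.cos(f),np.sin(f),0],[np.sin(f),-np.cos(f),0],[0,0,-1.]]).T).as_quat()
def wristT():
    s=r.read_state(); T=np.eye(4); T[:3,:3]=Ro.from_quat(s["eef_rot"]).as_matrix(); T[:3,3]=s["eef_pos"]
    return T@np.array(optics.camera_model("wrist")["tool_from_camera"])
def look(name):
    T=wristT(); im,d=optics.get_image("wrist"); cv2.imwrite(f"pics/{name}.png",im[:,:,::-1]); np.savez(name+".npz",im=im,d=d,T=T)
    return report(im,T)
def report(im,T):
    red,yel=masks(im)
    for nm,m,z,a in(("red",red,.005,3000),("yel",yel,.069,250)):
        for c in blobs(m,a):
            w=ray("wrist",c,z,T)
            if nm=="yel": w=w
            q=cv2.minAreaRect((w[:,:2]*1000).astype(np.float32)); b=cv2.boxPoints(q)
            e=[b[1]-b[0],b[2]-b[1]]; l=max(e,key=np.linalg.norm); l=l*np.sign(l[1])
            cs=toS(np.array([q[0]])/1000)[0]*1000
            print(nm,c.mean(0).round(),"world",np.round(q[0],1),"size",np.round(q[1],1),"ang from y",round(float(np.arctan2(-l[0],l[1])),3),"stand",cs.round(1))
E
python3 - <<'E'
from h import *
r.reach(S(.03,.015,.23),Q())
look("w0"); s=r.read_state();print(s["time_s"],s["joint_positions"].round(2),s["eef_pos"])
command_gripper(0.0,20); s=r.read_state();print(s["time_s"],s["grip_width"],s["contact_force"].round(2))
E
```

```text
red [242. 162.] world [517.3  40.9] size [ 98.6 307.8] ang from y 0.086 stand [-52.4   0.7]
yel [327. 286.] world [618.9 -46.4] size [ 9.7 68.9] ang from y 0.001 stand [ 40.8 -95.6]
yel [328. 192.] world [609.9  49.9] size [65.1  9.5] ang from y -0.023 stand [40.7  1.1]
yel [328.  80.] world [600.5 148.6] size [64.9  9. ] ang from y -0.01 stand [ 40.4 100.3]
yel [51. 28.] world [368.1 169.9] size [70.6  9.9] ang from y -1.441 stand [-189.1  142.9]
2.675 [-0.02  0.48  1.28 -0.    1.39 -0.11] [0.59805985 0.06170738 0.229995  ]
3.4417 -0.00023448644138110926 [ 0.31 -0.18  1.01]
```

View pics/w0.png

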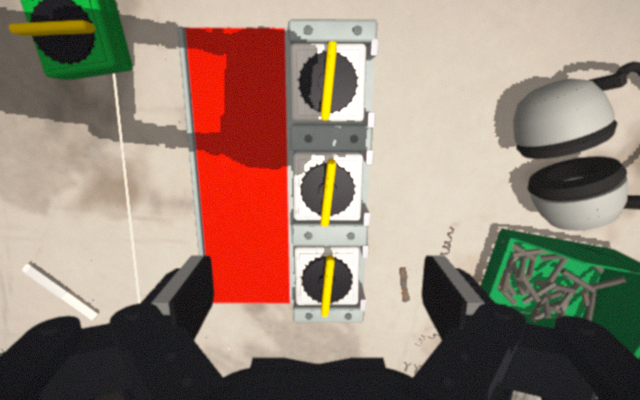

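The wrist view shows the bars at pixels (328,80), (328,192) and (327,286), with red strip left of the bays. Heights, sizes and spacing match the description, and the closed fingers can work from above. I'll try the first cap, in the +y bay, by pushing the −y end of its bar in +x.

```bash
cat >> h.py <<'E'
ORG=ORG+np.array([.0005,.0005])
def now(tag=""):
    s=r.read_state(); print(tag,round(s["time_s"],2),"stand",(toS([s["eef_pos"]])[0]*1000).round(1),round(s["eef_pos"][2]*1000,1),"F",s["contact_force"].round(1))
def tryc(yb,xb=.0403,end=.030):
    y=yb-.036
    r.reach(S(.010,y,.125),Q()); r.move_straight(S(.010,y,.082),speed=.12); now("down")
    for x in np.arange(.016,end+.0001,.002):
        hit=r.move_straight(S(x,y,.082),speed=.03,max_force=4.5); now(hit)
        if hit: break
    r.move_straight(S(.008,y,.082),speed=.1)
    r.move_straight(S(.008,y,.125),speed=.15); now("up")
E
python3 - <<'E'
from h import *
tryc(.1003)
r.reach(S(.0,.085,.2),Q()); look("w1"); now()
E
```

```text
down 4.49 stand [11.1 63.8] 83.3 F [ 0.1 -0.6  0.4]
False 4.84 stand [16.5 64.3] 82.5 F [0.3 0.3 0.6]
False 5.09 stand [18.1 64.3] 82.0 F [0.5 0.2 0.4]
False 5.34 stand [20.1 64.3] 82.0 F [-0.7  0.5  0.1]
False 5.59 stand [22.1 64.3] 82.0 F [0.8 0.7 0.1]
False 5.84 stand [24.1 64.3] 82.0 F [-1.1  0.  -0.5]
False 6.09 stand [26.1 64.3] 82.0 F [-0.1 -0.6 -0.3]
False 6.34 stand [28.1 64.3] 82.0 F [-0.3  0.5 -0.5]
False 6.59 stand [30.1 64.3] 82.0 F [-0.6  0.2  0.3]
up 7.39 stand [ 8.4 64.2] 125.0 F [-0.4  0.3 -0.3]
red [262. 190.] world [513.2  86.8] size [ 98.6 216.5] ang from y 0.088 stand [-52.8  46.3]
yel [362. 265.] world [609.4  63.3] size [45.9 10.2] ang from y -0.013 stand [40.9 14.1]
yel [363. 168.] world [599.8 149.6] size [64.3  9.7] ang from y -0.01 stand [ 39.3 101. ]
yel [ 78. 114.] world [367.5 172.6] size [70.1  8.2] ang from y -1.437 stand [-190.   145.1]
 7.85 stand [-0.7 85. ] 198.7 F [-0.3 -0.3 -0.3]
```

```bash
python3 -c "
from h import *
print(r.tip_extent, ray('wrist',[[362,168]],.069,np.load('w1.npz')['T'])); now()
d=np.load('w1.npz')['d']; print(d[300:400:12,240:400:12].round(3))"
```

```text
0.025 [[0.59854813 0.15059746 0.069     ]]
 7.85 stand [-0.7 85. ] 198.7 F [-0.3 -0.3 -0.3]
[[0.104 0.398 0.113 0.102 0.104 0.103 0.113 0.109 0.103 0.104 0.103 0.112
  0.356 0.103]
 [0.099 0.106 0.097 0.097 0.098 0.098 0.11  0.11  0.097 0.097 0.097 0.107
  0.106 0.099]
 [0.101 0.084 0.084 0.084 0.084 0.084 0.112 0.11  0.084 0.083 0.084 0.084
  0.084 0.1  ]
 [0.101 0.08  0.081 0.08  0.08  0.084 0.113 0.111 0.083 0.08  0.08  0.079
  0.08  0.101]
 [0.075 0.076 0.076 0.075 0.075 0.086 0.413 0.112 0.082 0.076 0.076 0.076
  0.075 0.075]
 [0.072 0.072 0.072 0.072 0.072 0.085 0.418 0.373 0.082 0.071 0.072 0.073
  0.072 0.072]
 [0.069 0.07  0.069 0.069 0.069 0.076 0.078 0.077 0.077 0.069 0.069 0.069
  0.069 0.069]
 [0.065 0.066 0.067 0.066 0.068 0.074 0.074 0.074 0.074 0.067 0.066 0.067
  0.066 0.066]
 [0.061 0.06  0.061 0.06  0.069 0.072 0.07  0.071 0.07  0.068 0.061 0.061
  0.06  0.06 ]]
```

View pics/w1.png

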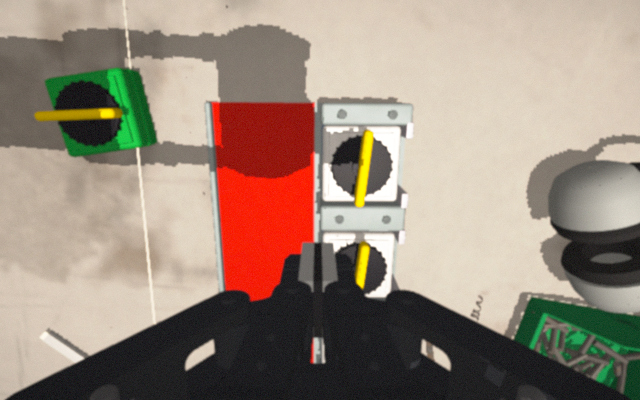

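```bash
python3 -c "
from h import *
d=np.load('w1.npz')['d']; M=optics.camera_model('wrist');K=np.array(M['K']);T=np.array(M['tool_from_camera'])
for v in (243,246,250,260,270,280,290,300,310):
  for u in (290,303,311,319,328,335,345):
    z=d[v,u]; p=T@np.r_[np.linalg.inv(K)@[u,v,1]*z,1]; print(v,u,(p[:3]*1000).round(0).tolist(),end=' ') 
  print()"
```

```text
243 290 [-77.0, -29.0, 196.0] 243 303 [12.0, -5.0, -18.0] 243 311 [12.0, -1.0, -19.0] 243 319 [12.0, 2.0, -19.0] 243 328 [12.0, 6.0, -19.0] 243 335 [-61.0, 18.0, 156.0] 243 345 [-61.0, 27.0, 156.0] 
246 290 [-80.0, -29.0, 195.0] 246 303 [12.0, -5.0, -22.0] 246 311 [12.0, -1.0, -22.0] 246 319 [12.0, 2.0, -23.0] 246 328 [12.0, 6.0, -23.0] 246 335 [-63.0, 18.0, 155.0] 246 345 [-63.0, 27.0, 153.0] 
250 290 [-84.0, -29.0, 194.0] 250 303 [12.0, -5.0, -27.0] 250 311 [12.0, -1.0, -27.0] 250 319 [12.0, 2.0, -26.0] 250 328 [11.0, 6.0, -25.0] 250 335 [-67.0, 18.0, 155.0] 250 345 [-64.0, 27.0, 148.0] 
260 290 [8.0, -10.0, -27.0] 260 303 [12.0, -4.0, -36.0] 260 311 [12.0, -1.0, -36.0] 260 319 [12.0, 2.0, -35.0] 260 328 [12.0, 5.0, -36.0] 260 335 [12.0, 8.0, -36.0] 260 345 [8.0, 12.0, -27.0] 
270 290 [8.0, -9.0, -35.0] 270 303 [11.0, -4.0, -43.0] 270 311 [12.0, -1.0, -44.0] 270 319 [12.0, 2.0, -44.0] 270 328 [11.0, 5.0, -43.0] 270 335 [13.0, 7.0, -45.0] 270 345 [8.0, 12.0, -36.0] 
280 290 [8.0, -9.0, -44.0] 280 303 [12.0, -4.0, -51.0] 280 311 [12.0, -1.0, -51.0] 280 319 [12.0, 2.0, -51.0] 280 328 [12.0, 5.0, -51.0] 280 335 [11.0, 7.0, -50.0] 280 345 [8.0, 11.0, -43.0] 
290 290 [14.0, -7.0, -61.0] 290 303 [12.0, -3.0, -59.0] 290 311 [13.0, -1.0, -60.0] 290 319 [9.0, 2.0, -52.0] 290 328 [13.0, 5.0, -60.0] 290 335 [12.0, 7.0, -58.0] 290 345 [14.0, 10.0, -61.0] 
300 290 [13.0, -7.0, -64.0] 300 303 [12.0, -3.0, -64.0] 300 311 [9.0, -1.0, -59.0] 300 319 [5.0, 2.0, -53.0] 300 328 [13.0, 4.0, -65.0] 300 335 [12.0, 6.0, -64.0] 300 345 [13.0, 9.0, -65.0] 
310 290 [13.0, -6.0, -70.0] 310 303 [13.0, -3.0, -71.0] 310 311 [7.0, -1.0, -61.0] 310 319 [0.0, 2.0, -50.0] 310 328 [13.0, 4.0, -70.0] 310 335 [14.0, 6.0, -71.0] 310 345 [13.0, 9.0, -70.0]
```

The depth image puts the closed fingertips near tool z = −18 mm, not +25. That would explain why the finger passed over the bar without touching it. I'll check with a guarded touch on the strip, a scene-camera view and the body depth.

Run:
```python
from h import *
M=optics.camera_model('wrist');K=np.array(M['K']);T=np.array(M['tool_from_camera'])
d=np.load('w0.npz')['d']
for v,u in ((365,260),(365,320),(365,370),(385,320),(398,320),(265,205),(265,435)):
    z=d[v,u]; p=T@np.r_[np.linalg.inv(K)@[u,v,1]*z,1]; print(v,u,(p[:3]*1000).round(0).tolist())
r.reach(S(-.053,.05,.07),Q()); now()
im,_=optics.get_image("scene"); cv2.imwrite("pics/s1.png",cv2.resize(im[60:280,180:480,::-1],None,fx=2.5,fy=2.5))
for z in np.arange(.055,-.02,-.015):
    h=r.move_straight(S(-.053,.05,z),speed=.05,max_force=5)
    now(h)
    if h: break
r.move_straight(S(-.053,.05,.07),speed=.2)
```

```text
365 260 [11.0, -12.0, -89.0]
365 320 [10.0, 2.0, -88.0]
365 370 [10.0, 13.0, -89.0]
385 320 [11.0, 2.0, -96.0]
398 320 [12.0, 2.0, -99.0]
265 205 [9.0, -41.0, -35.0]
265 435 [12.0, 44.0, -40.0]
 8.48 stand [-52.2  49.8] 70.0 F [0.5 0.8 0.4]
False 8.98 stand [-53.   50.1] 54.8 F [ 0.1  0.1 -1.2]
False 9.43 stand [-53.2  50. ] 39.6 F [ 0.8 -0.7 -0.1]
False 9.88 stand [-53.2  50. ] 24.6 F [-0.2 -0.8 -0. ]
False 10.33 stand [-53.2  50. ] 9.6 F [-0.4 -0.4  0.1]
False 10.78 stand [-53.3  50. ] -5.4 F [-0.1  0.1 -0.1]
```

View pics/s1.png

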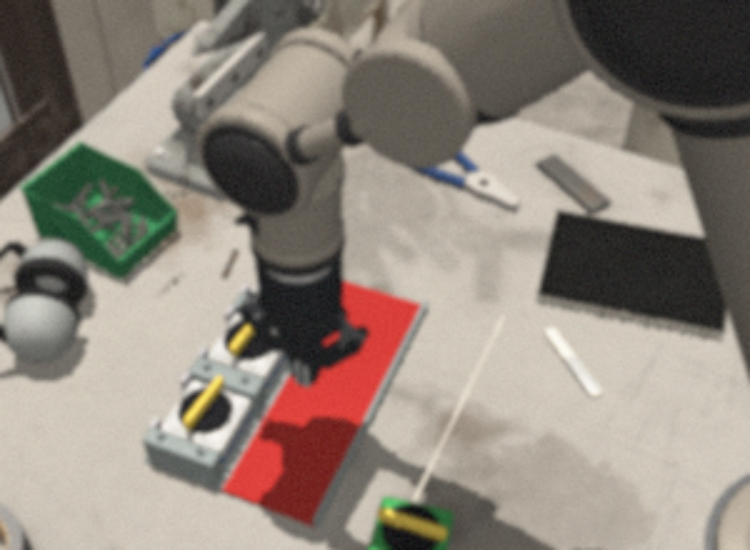

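The descent to TCP −5 mm met nothing, and the scene view shows the gripper well clear of the strip. So the real tips sit 18 mm behind the TCP, and I'll use that offset. The green look-alike at (412,520) is untouched. Now I retry the +y bay with one guarded push.

```bash
cat >> h.py <<'E'
TIP=-.018   # measured: tip z = TCP z - TIP
def at(x,y,tip): return S(x,y,tip+TIP)
def tryc(yb,end=.033,start=.010,F=4.5):
    y=yb-.036
    r.reach(at(start,y,.085),Q()); r.move_straight(at(start,y,.057),speed=.12)
    hit=r.move_straight(at(end,y,.057),speed=.02,max_force=F); now(hit)
    r.move_straight(at(start,y,.057),speed=.15)
    r.move_straight(at(start,y,.085),speed=.15); now("up")
    return hit
E
python3 - <<'E'
from h import *
now()
tryc(.1003)
r.reach(S(.0,.085,.2),Q()); look("w2"); now()
E
```

```text
11.31 stand [-53.2  50. ] 69.9 F [-0.4  0.5  1.1]
True 12.79 stand [22.9 64. ] 38.4 F [-0.5  0.5  0.3]
up 13.38 stand [11.  64.3] 67.6 F [ 0.5  1.1 -0.3]
red [263. 191.] world [513.1  86.7] size [ 98.1 216.5] ang from y 0.087 stand [-52.9  46.2]
yel [362. 265.] world [609.4  62.8] size [46.8 10.2] ang from y -0.009 stand [40.8 13.6]
yel [364. 168.] world [600.3 149.2] size [ 9.3 64.9] ang from y 0.133 stand [ 39.7 100.5]
yel [ 78. 114.] world [367.3 172.6] size [70.1  8.1] ang from y -1.443 stand [-190.2  145.1]
 14.03 stand [-0.7 85. ] 198.5 F [ 0.5 -0.1 -0.4]
```

The +y cap turned 0.143 rad and stopped hard, so it is tight. The other two are next.

Run:
```python
from h import *
tryc(.0005,end=.031)
tryc(-.0985,end=.031)
r.reach(S(.03,.015,.23),Q()); look("w3"); now()
```

```text
False 16.36 stand [ 31.  -35.4] 39.0 F [-0.5 -0.5  0.8]
up 16.98 stand [ 11.3 -35.7] 67.8 F [-0.5  1.  -0.2]
True 18.61 stand [  24.4 -134.8] 38.5 F [-0.1 -0.3  1.2]
up 19.19 stand [  11.  -134.7] 67.6 F [ 0.4 -0.5 -0.2]
red [240. 156.] world [517.3  42.3] size [ 99. 304.] ang from y 0.087 stand [-52.7   1.7]
yel [328. 194.] world [609.8  50.1] size [ 9.5 66.1] ang from y 0.432 stand [40.   0.9]
yel [329.  81.] world [601.  148.1] size [ 9.1 65. ] ang from y 0.143 stand [40.2 99.3]
yel [51. 28.] world [368.2 169.9] size [70.8 10.2] ang from y -1.43 stand [-189.5  142.4]
 20.13 stand [29.2 14. ] 227.8 F [-0.6 -0.1  0.4]
```

View pics/w3.png

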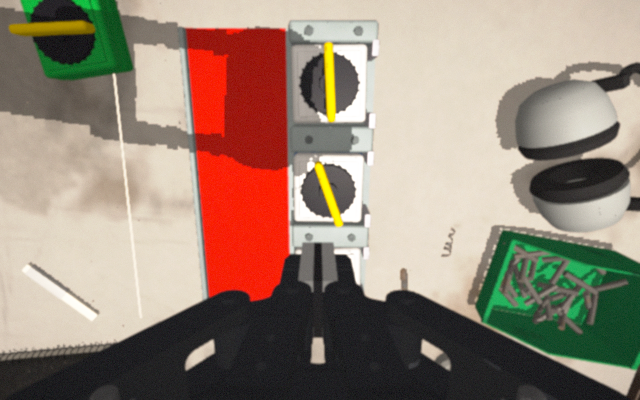

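The middle cap turned 0.45 rad, so it is loose. The −y cap is hidden behind the gripper, so I'll look at it from closer and check the linkage width against height before reaching behind.

Run:
```python
from h import *
M=optics.camera_model('wrist');K=np.array(M['K']);T=np.array(M['tool_from_camera'])
d=np.load('w3.npz')['d']; v,u=np.mgrid[:400,:640]; ok=(d>.03)&(d<.17)
P=(np.linalg.inv(K)@np.c_[u[ok],v[ok],np.ones(ok.sum())].T*d[ok]).T@T[:3,:3].T+T[:3,3]
for z in range(-18,-100,-8):
    q=P[(P[:,2]*1000<z)&(P[:,2]*1000>z-8)]
    if len(q)>3: print("tip+",-18-z,"y",np.percentile(q[:,1]*1000,[1,99]).round(),"x",np.percentile(q[:,0]*1000,[1,99]).round())
r.reach(S(.03,-.085,.2),Q()); look("w4"); now()
```

```text
tip+ 0 y [-11.  14.] x [ 7. 12.]
tip+ 8 y [-12.  15.] x [ 7. 12.]
tip+ 16 y [-12.  15.] x [ 7. 12.]
tip+ 24 y [-12.  14.] x [ 7. 12.]
tip+ 32 y [-18.  21.] x [-10.  14.]
tip+ 40 y [-32.  34.] x [-8. 15.]
tip+ 48 y [-36.  39.] x [-7. 14.]
tip+ 56 y [-43.  46.] x [-7. 18.]
tip+ 64 y [-49.  52.] x [-2. 18.]
tip+ 72 y [-56.  58.] x [ 4. 19.]
tip+ 80 y [-58.  61.] x [11. 19.]
red [232. 115.] world [520.9  -0.8] size [ 98.7 225.6] ang from y 0.086 stand [-53.2 -41.6]
yel [330. 200.] world [619.7 -48.4] size [ 9.1 65.3] ang from y 0.169 stand [ 40.9 -98.1]
yel [330.  78.] world [609.8  48.6] size [ 9.  64.7] ang from y 0.433 stand [39.9 -0.5]
 20.68 stand [ 29.6 -85.7] 199.0 F [ 0.  -0.3  0.2]
```

The −y cap also stopped at the force limit, near 0.16 rad. I'll check that canister's yaw from its white top. Then, with the gripper turned a quarter turn so the narrow side faces the bar, I'll push the middle canister out from behind.

```bash
cat >> h.py <<'E'
def Q2():
    f=PSI
    return Ro.from_matrix(np.array([[np.cos(f),np.sin(f),0],[np.sin(f),-np.cos(f),0],[0,0,-1.]]).T).as_quat()
E
python3 - <<'E'
from h import *
for n in("w0","w4"):
    f=np.load(n+".npz"); h=cv2.cvtColor(f["im"],cv2.COLOR_RGB2HSV); m=cv2.inRange(h,(0,0,205),(180,12,255))
    m=cv2.morphologyEx(m,cv2.MORPH_OPEN,np.ones((3,3)))
    for c in blobs(m,400):
        w=ray("wrist",c,.045,f["T"]); q=cv2.minAreaRect((w[:,:2]*1000).astype(np.float32)); s=toS(np.array([q[0]])/1000)[0]*1000
        if abs(s[0]-40)<25: print(n,s.round(),np.round(q[1]),round(q[2],1))
print(r.solve_ik(at(.105,0,.1),Q2()), r.solve_ik(at(.105,0,.02),Q2()))
E
```

```text
w0 [ 61. -97.] [23. 64.] 6.9
w0 [ 47. -50.] [65. 19.] 5.2
w0 [60.  0.] [26. 64.] 5.0
w0 [ 58. 100.] [30. 65.] 5.2
w4 [ 61. -98.] [25. 65.] 7.2
w4 [55. -1.] [37. 65.] 5.2
w4 [56. 49.] [48. 18.] 5.1
[-3.15535029e-02  7.35397289e-01  1.22825675e+00 -4.44089210e-16
  1.17793861e+00  1.44724282e+00] [-3.15535029e-02  8.25030155e-01  1.29016531e+00 -4.44089210e-16
  1.02639719e+00  1.44724282e+00]
```

Run:
```python
import cv2
a=cv2.imread("pics/w4.png")[60:300,250:420]; b=cv2.imread("pics/w0.png")[150:320,270:390]
a=cv2.resize(a,(425,600)); b=cv2.resize(b,(370,600*170*370//(170*370))) if 0 else cv2.resize(b,(374,530))
b=cv2.copyMakeBorder(b,0,70,0,0,cv2.BORDER_CONSTANT); cv2.imwrite("pics/cmp.png",cv2.hconcat([a,b]))
```

```text
(no output)
```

View pics/cmp.png

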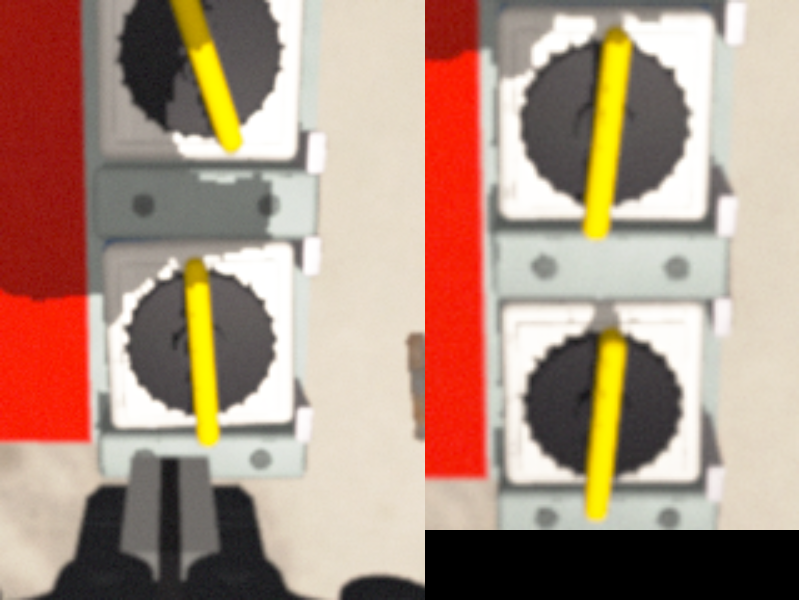

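The comparison shows the −y canister, left panel (200,340), yawed about 1.7° from the start. Its bar turned only about 0.14 rad before stopping, so it is tight. Only the middle canister is loose, at left panel (205,50). Pushing it out now.

Run:
```python
from h import *
y=0.0
r.reach(at(.106,y,.11),Q2()); now()
print(r.move_straight(at(.106,y,.020),speed=.15,max_force=8)); now("behind")
print(r.move_straight(at(-.007,y,.020),speed=.06,max_force=25)); now("pushed")
r.move_straight(at(.010,y,.020),speed=.1)
r.move_straight(at(.010,y,.13),speed=.2)
r.reach(S(-.02,.10,.21),Q()); look("w5"); now()
```

```text
22.21 stand [106.2   0.4] 92.5 F [-0.  -0.4  0.1]
False
behind 22.96 stand [ 1.068e+02 -1.000e-01] 3.0 F [-0.3  0.4  0.7]
False
pushed 24.99 stand [-6.7 -0. ] 2.1 F [ 3.8  0.2 -0.1]
red [279. 198.] world [512.9  91.4] size [ 98.6 208.3] ang from y 0.086 stand [-52.6  50.9]
yel [276. 268.] world [511.1  60.5] size [11.8 30.3] ang from y 0.445 stand [-57.3  20.4]
yel [385. 183.] world [599.8 149.9] size [ 9.7 65. ] ang from y 0.147 stand [ 39.3 101.2]
yel [111. 132.] world [366.3 172.9] size [68.7  9.1] ang from y -1.437 stand [-191.1  145.6]
 27.32 stand [-20.2  99.7] 209.0 F [-0.1  0.5  0.6]
```

View pics/w5.png

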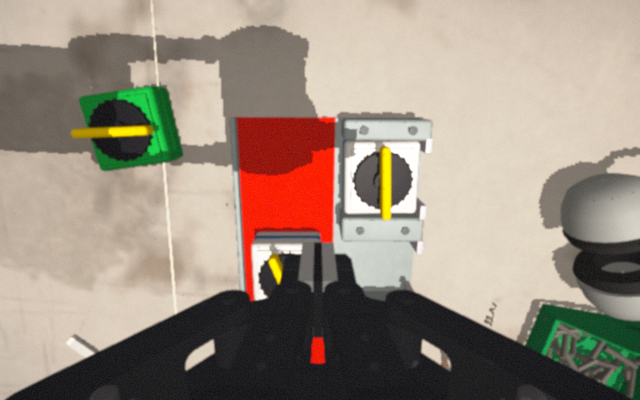

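The canister is out on the strip at (285,265), partly hidden by the gripper. I'll look from directly above to confirm.

Run:
```python
from h import *
r.reach(S(-.0,-.04,.24),Q()); look("w6"); now()
f=np.load("w6.npz"); h=cv2.cvtColor(f["im"],cv2.COLOR_RGB2HSV); m=cv2.inRange(h,(0,0,150),(180,40,255))
for c in blobs(m,600):
    w=ray("wrist",c,.045,f["T"]); q=cv2.minAreaRect((w[:,:2]*1000).astype(np.float32)); s=toS(np.array([q[0]])/1000)[0]*1000
    print(s.round(1),np.round(q[1]),round(q[2],1))
```

```text
red [268. 124.] world [518.1  27.3] size [ 98.2 281.8] ang from y 0.087 stand [-53.3 -13.4]
yel [357. 233.] world [619.3 -48. ] size [ 9.7 67.2] ang from y 0.167 stand [ 40.5 -97.6]
yel [261. 134.] world [519.5  40.6] size [ 9.6 63.6] ang from y 0.443 stand [-50.7  -0.3]
yel [364.  27.] world [601.9 137.7] size [ 9.3 44.6] ang from y 0.13 stand [40.2 88.9]
 28.0 stand [ -0.3 -39.7] 239.5 F [0.3 0.5 1.2]
[ 306.5 -225.2] [ 96. 231.] 67.0
[-50.5  -0.2] [67. 66.] 5.6
[269.8  74.7] [57. 45.] 19.2
[-226.5  -68.6] [322. 306.] 17.4
[164.5 -37.8] [333. 309.] 5.2
[-117.7  107.6] [49. 20.] 5.2
```

View pics/w6.png

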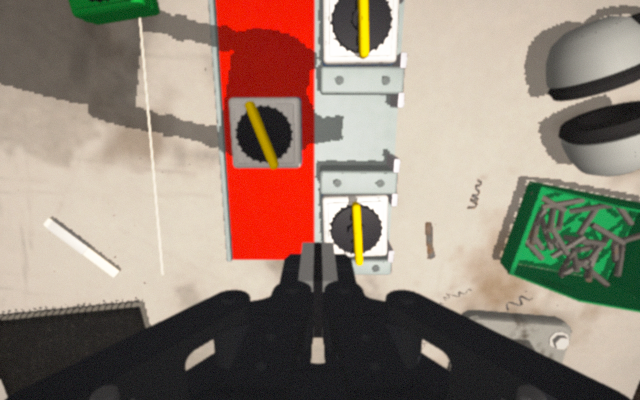

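The canister stands at (265,133), centred at stand x = −50.5 mm. It spans about −86 to −15 mm, wholly on the strip. The two tight canisters are home at (360,25) and (356,228), and the robot touches nothing.

```bash
python3 -c "
from workcell import r
print(r.finish_job())"
```

```text
the job is handed in; nothing more can be done
None
```

I tried all three caps and only the middle one was loose (it turned about 26°), so that canister now stands upright on the red strip; the other two stopped at about 8° and stayed in their bays, and I handed the job in at about 28 s.

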